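Shut and lock the filter hatch of a desk air cleaner

TASK

The filter hatch of the desk air cleaner has been left ajar. Push it fully shut with the fingertips, then set a fingertip in the slot of its round latch and turn it clockwise (seen from above) a quarter turn, right up to its stop, so that the hatch is locked; do not turn the latch before the hatch is down. Pick nothing up, do not raise the hatch any further, and leave the other things on the desk and on the air cleaner where they are.

Things in the scene. Friction and masses are not known exactly. Their poses are not given: they have to be found in the camera images.
- cleaner: Desk air cleaner: white box 236 mm deep (x) by 317 mm wide (y), top 95 mm above the desk; fixed. Origin on the desk under the middle of the hatch opening; x from front (robot side) to rear, y to its left, z up. Spans x -118 to +118, y -207 to +110 mm; right of y = -89 mm is a solid deck on which the jar stands.
- hatch (a joint): Filter hatch in the cleaner's top: white plate 190 mm (front to rear) x 172 x 10 mm, hinged along its rear edge. Rad: 0 = shut, its top flush with the housing top (95 mm above the desk); grows as the front edge rises (limit 1.0). Starts ajar at 0.35 to 0.65; a stiff hinge holds it at any angle; pushing the front down takes about 1 to 4 N.
- hinge_mid (a point): Middle of the hatch's hinge line, 95 mm above the desk, in the plane of the hatch's top face; fixed on the housing, axes as cleaner; the hinge line runs along y. The shut hatch reaches from here 190 mm towards -x.
- hatch_front (a point): Point on the hatch's top face where it can be pushed: 162 mm from the hinge line, 28 mm from the front edge, midway between the sides, moving with the hatch. The plate is bare and flat here; the collar round the latch begins 35 mm nearer the hinge. Axes move with the hatch: x from front to rear along the plate, z out of its top face.
- latch (a joint): Quarter-turn cam latch on the hatch: grey disc, 108 mm across, with a straight dark-floored slot across it. Rad: 0 = unlocked, slot left to right; grows CLOCKWISE seen from above to a hard stop at 1.571 = locked, slot front to rear, its tongue under a keeper inside. Starts at 0 to 0.25. Friction 0.15 N m (5 N at 30 mm from the axis); stays where it is left.
- latch_top (a point): On the latch's axis, level with its top face, 20 mm above the hatch; axes as slot_centre. A collar fixed on the hatch, 112 mm inside and 124 mm outside diameter, as high as the latch, surrounds it, so the latch can be turned only from inside the slot.
- slot_centre (a point): On the latch's axis, on the slot's floor, 4 mm above the hatch's top (99 mm above the desk with the hatch shut), 65 mm in front of the hinge line. x runs along the slot (to the cleaner's left at joint value 0, turning clockwise with the latch), z out of the hatch. The slot is 40 mm wide between its side walls, 16 mm deep, and its floor runs 50 mm to either side of the axis.
- jar: small white screw-top jar, 42 mm across and 42 mm tall, standing on the deck to the right of the hatch; bystander. Origin at the centre of its underside.
- timer: flat white kitchen timer, 50 x 70 x 22 mm, on the desk just left of the air cleaner; bystander. Origin at the centre of its underside.
- marker: flat marker pen with black cap, 125 x 18 x 14 mm, lying on the desk in front of the air cleaner; bystander. Origin at the centre of its underside.
- phone: black telephone lying flat, 150 x 73 x 9 mm, on the left of the desk; bystander. Origin at the centre of its underside.
- mug: white mug, 80 mm across, 90 mm tall, on the left of the desk; bystander. Origin at the centre of its underside.
- pen_cup: amber cup with pens, 76 mm across, 160 mm tall with the pens, on the right of the desk; bystander. Origin at the centre of its underside.
- stapler: black stapler, 130 x 36 x 55 mm, on the right of the desk; bystander. Origin at the centre of its underside.

How it is judged:
By the outcome, as a careful person would: the job done as asked, in the order asked, and still so for the second after the job is handed in, with the robot touching nothing.
It also fails if it takes over 48 s, if anything falls off the work surface, if the arm or the gripper's body presses on something with over 40 N, if the wrist force passes 120 N, or if a joint passes its speed limit or range.

ROBOT

A 6-joint arm with a two-finger parallel gripper is mounted at the origin on the work surface. World frame = base frame: x ahead of the robot, y to its left, z up, the work surface at z = 0. Lengths are in mm, angles in degrees, forces in N, time in s.
With the tool pointing down it reaches from about 300 to 850 mm from the base axis. Payload 4.2 kg.
Tool frame: the origin (TCP) lies midway between the tips of the shut fingers; the grasp point (between the pads) lies 19 mm behind it; z points along the fingers, x is the direction in which the jaws open and shut, and the axes are right-handed (so a half turn about z gives the same grasp; the last joint's range is limited). The gripper opens to 91 mm and grips with 3 to 60 N. Pads are 32 mm wide; open, the fingers measure 118 mm over their backs; the gripper's body (76 mm by 178 mm) begins 60 mm behind the grasp point.
Start: joints at [63.255, 18.312, 89.639, -0, 72.044, -1.146], TCP at [248.452, 518.57, 213.976] pointing down, gripper open.
Joint ranges: [-177.97, 177.97], [-48.28, 115.42], [12.27, 149.76], [-77.06, 257.06], [2.81, 150.46], [-146.56, 146.56]. Speed limits (degrees/s): [147.25, 147.25, 180, 180, 180, 180].

INTERFACE

Orientations are given as [roll, pitch, yaw] about the fixed x, y, z axes, in that order (R = Rz(yaw) Ry(pitch) Rx(roll)).
In Python, from workcell import monitor, vision, job, models gives the robot as it stands.
- The arm moves only by the shell command python3 -m creep 'ROWS' [FORCE]. ROWS is text: rows parted by semicolons, each of 7 numbers parted by spaces: the shift along the world's x, y, z in cm, then the turn, a rotation vector about the world's x, y, z in rad, then the gripper's target within -1 to 1 (shut at 1, half-way at 0, fully open at -1). In form: tx ty tz ax ay az hand; .... A call has 1 to 12 rows; each row shifts and turns the pose as measured when the row begins; what a row does not reach is not made up. A row lasts 1/12 s, in which the tool goes at most 41.7 mm and 7.16 degrees, less where a joint would pass 70% of its speed; a pose out of reach is approached as far as the arm can. A call is refused whole if a number of a shift passes 4.17 or a number of a turn 0.125, either way. A call with a gripper value outside its range is refused whole. The fingers move at their own pace and stop on an object; FORCE is the grip in N (left out, the last holds). Time passes only in rows, so rows that do not move let the fingers close. It gives the time, the measured TCP pose, the force and the opening at its end, in the units of the state.
- monitor.state(): the state, without advancing time (a new reading comes with each control period).
- vision.grab_frame(name): name is "side" or "top"; returns a dict with "img" (384x512x3 uint8, red, green, blue), "mtx" (3x3 intrinsics, pixels), "view" (4x4, takes a point from world to camera coordinates). Camera axes: x right, y down, z forward; pixel columns grow to the right and rows downward; lengths in mm; the calibration is good to about 2 mm. A picture is of the moment at which its call begins. There is no depth.
- job.job_done(): hands the job in, once; it reports no verdict.
Trained networks look in the newest picture that a camera, given by its name, has taken for a name from the list of things; names that differ only in an ending like _2 or _b are one class to them, and where a whole thing is asked for, a point or a joint stands for the part that bears it (a point fixed in the world has none). Each returns a list of dicts, best first, with "confidence" (0 to 1); they miss things now and then, are a little off and sometimes report something else, mostly with a low value. They report only what shows in the picture. A call takes as long as a camera call.
- models.search_frame(camera, query): "rect" ([left, top, right, bottom] in pixels, round what is visible of it).
- models.mark_of(camera, query): "at" ([column, row] in pixels: a listed point, or the origin of a listed thing).
The state is a dict: "time_s": time; "qpos": joint angles; "qvel": joint speeds; "effort": joint torques, N m; "ee_pos": TCP position; "ee_rot": TCP orientation; "force": force on the tool from outside, world axes, zero at the start; "torque": the same for the moment, N m; "gripper_width": finger opening in mm.
Only numpy, scipy, OpenCV 4.12 (cv2) and the standard library are available. Lean on these libraries where they do the work, as an engineer would, in place of code of your own. Each camera call takes 0.05 s, during which the arm holds its last target.

## Working session

There is one attempt and no reset: what is moved stays moved. The work goes in short steps, Python scripts to look and compute and a shell command to move; the robot and the scene stay as the last step left them, time stands still between calls to the robot, and variables do not carry over. Pictures are saved under pics/ and viewed, and the job is handed in when it is done.

```bash
mkdir -p pics; ls; python3 - <<'E'
from workcell import monitor, vision, models
import cv2
s=monitor.state(); print(s)
for c in ("top","side"):
    f=vision.grab_frame(c)
    cv2.imwrite(f"pics/{c}0.png",cv2.resize(f["img"][:,:,::-1],None,fx=1.5,fy=1.5))
    print(c,f["mtx"].tolist(),f["view"].tolist())
    for q in ("cleaner","hinge_mid","hatch_front","latch_top","slot_centre","jar","timer","marker"):
        print(q,[(r["at"],round(r["confidence"],2)) for r in models.mark_of(c,q)[:2]])
E
```

```text
pics
{'time_s': 0.0, 'qpos': array([ 6.32536848e+01,  1.83515433e+01,  8.97047467e+01, -1.29245348e-03,
        7.20435706e+01, -1.14646231e+00]), 'qvel': array([-0.03998011, -0.0100286 ,  0.11556055,  0.05086222,  0.00772385,
        0.04303517]), 'effort': array([-9.32432704e-04, -4.12464416e+01, -2.31967056e+01,  7.25099863e-02,
        4.54534509e-02, -1.60893551e-04]), 'ee_pos': array([248.23774357, 518.11069428, 213.13250085]), 'ee_rot': array([-1.79999231e+02,  9.98651739e-02,  6.44005473e+01]), 'force': array([-0.1487346 ,  0.46877446, -1.06411397]), 'torque': array([ 0.02039907,  0.01537073, -0.00761127]), 'gripper_width': 90.87326594567175}
top [[410.24358725249505, 0.0, 259.6759427035245], [0.0, 410.24358725249505, 195.8982141559977], [0.0, 0.0, 1.0]] [[-0.029666265034525758, -0.9994628059478282, 0.01392882786867687, -16.12481080937898], [-0.9963875610948005, 0.028459917720096314, -0.08001163152267834, 517.8739530697957], [0.07957223645503986, -0.01625215709557686, -0.9966966070852674, 1485.0432609780746], [0.0, 0.0, 0.0, 1.0]]
cleaner [([269.7, 196.9], 0.81)]
hinge_mid [(
[... 181 characters left out ...]
), ([375.5, 166.1], 0.2)]
timer [([226.7, 179.8], 0.75)]
marker [([277.8, 245.2], 0.56)]
side [[404.4844781253075, 0.0, 256.50585156505184], [0.0, 404.4844781253075, 192.8748454496548], [0.0, 0.0, 1.0]] [[0.8184073352502369, -0.5741912107406801, 0.022669078427626103, -425.29247562798463], [-0.3338946209205579, -0.5072731629025986, -0.794473612097413, 253.6028683995978], [0.4676791803458041, 0.6426339484550635, -0.6068754341412506, 942.718903835283], [0.0, 0.0, 0.0, 1.0]]
cleaner [([270.2, 230.8], 0.94)]
hinge_mid [([303.1, 200.9], 0.78)]
hatch_front [([258.6, 184.7], 0.81)]
latch_top []
slot_centre [([288.3, 192.2], 0.63)]
jar [([303.6, 249.1], 0.55)]
timer []
marker [([221.6, 265.6], 0.53)]
```

View pics/top0.png

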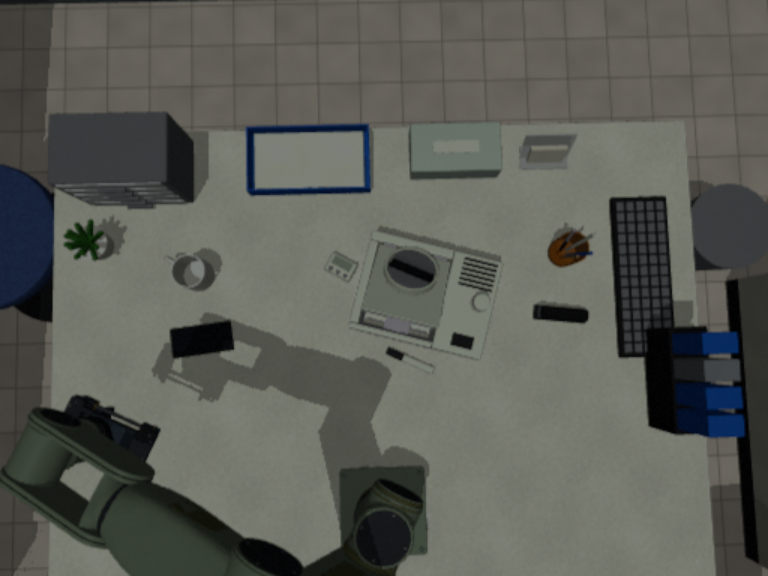

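View pics/side0.png

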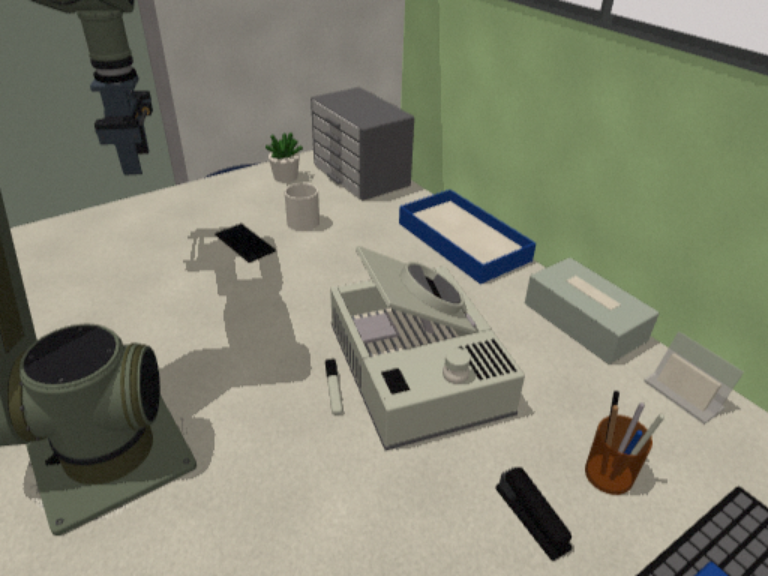

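```bash
cat > h.py <<'E'
import numpy as np
K={'top':np.array([[410.2436,0,259.6759],[0,410.2436,195.8982],[0,0,1]]),'side':np.array([[404.48448,0,256.50585],[0,404.48448,192.874845],[0,0,1]])}
V={'top':np.array([[-0.029666265034525758, -0.9994628059478282, 0.01392882786867687, -16.12481080937898], [-0.9963875610948005, 0.028459917720096314, -0.08001163152267834, 517.8739530697957], [0.07957223645503986, -0.01625215709557686, -0.9966966070852674, 1485.0432609780746],[0,0,0,1]]),
'side':np.array([[0.8184073352502369, -0.5741912107406801, 0.022669078427626103, -425.29247562798463], [-0.3338946209205579, -0.5072731629025986, -0.794473612097413, 253.6028683995978], [0.4676791803458041, 0.6426339484550635, -0.6068754341412506, 942.718903835283],[0,0,0,1]])}
def ray(c,p):
    R=V[c][:3,:3];t=V[c][:3,3]
    d=R.T@np.linalg.inv(K[c])@np.array([p[0],p[1],1.]); return -R.T@t,d
def onz(c,p,z):
    o,d=ray(c,p); return o+d*(z-o[2])/d[2]
def proj(c,X):
    q=V[c][:3,:3]@np.asarray(X,float)+V[c][:3,3]; q=K[c]@q; return q[:2]/q[2]
def tri(a,b):
    A=[];B=[]
    for c,p in (('top',a),('side',b)):
        P=K[c]@V[c][:3]
        for i in (0,1):
            r=p[i]*P[2]-P[i]; A.append(r[:3]);B.append(-r[3])
    return np.linalg.lstsq(np.array(A),np.array(B),rcond=None)[0]
E
python3 - <<'E'
from h import *
for n,a,b in [('cleaner',(269.7,196.9),(270.2,230.8)),('hinge',(275.5,167.1),(303.1,200.9)),('front',(268.7,202.9),(258.6,184.7)),('slot',(275.5,180.9),(288.3,192.2)),('jar',(319.3,204),(303.6,249.1))]:
    print(n,tri(a,b).round(1))
for c,p in (('top',(275.5,167.1)),('side',(303.1,200.9))): print('hinge@95',onz(c,p,95).round(1))
for c,p in (('top',(269.7,196.9)),('side',(270.2,230.8))): print('cl@0',onz(c,p,0).round(1))
for c,p in (('top',(319.3,204)),('side',(303.6,249.1))): print('jar@95',onz(c,p,95).round(1))
print('timer',onz('top',(226.7,179.8),0)); print('marker',onz('top',(277.8,245.2),0),onz('side',(221.6,265.6),0))
E
```

```text
cleaner [514.8 -69.4  13.6]
hinge [611.8 -88.9  90.9]
front [480.7 -57.5 179.9]
slot [557.6 -84.7 141.2]
jar [ 479.8 -238.4  103. ]
hinge@95 [611.1 -88.5  95. ]
hinge@95 [608.3 -92.6  95. ]
cl@0 [514.  -68.7   0. ]
cl@0 [525.9 -58.9   0. ]
jar@95 [ 477.  -237.2   95. ]
jar@95 [ 489.3 -234.8   95. ]
timer [582.56485016  89.61954346   0.        ]
marker [334.58824011 -92.95121963   0.        ] [343.01847396 -95.1657658    0.        ]
```

The top view shows the cleaner turned by about -13°, with the hatch open at the front and the slot lying left to right. Next I'll crop in to fit the corners.

```bash
python3 - <<'E'
from workcell import vision
import cv2
f=vision.grab_frame("top")["img"][:,:,::-1]
cv2.imwrite("pics/topc.png",cv2.resize(f[140:250,210:350],None,fx=5.5,fy=5.4,interpolation=cv2.INTER_CUBIC))
f=vision.grab_frame("side")["img"][:,:,::-1]
cv2.imwrite("pics/sidec.png",cv2.resize(f[155:300,205:360],None,fx=5,fy=4.1,interpolation=cv2.INTER_CUBIC))
E
```

```text
(no output)
```

View pics/topc.png

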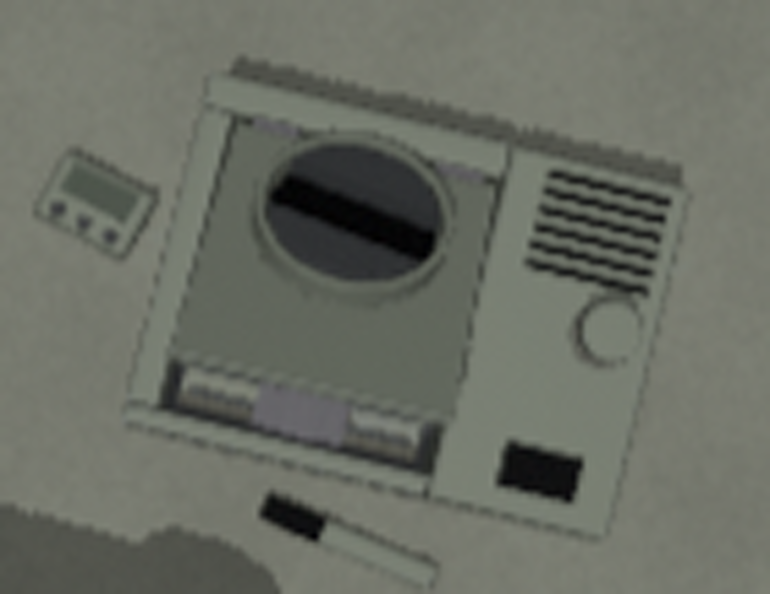

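View pics/sidec.png

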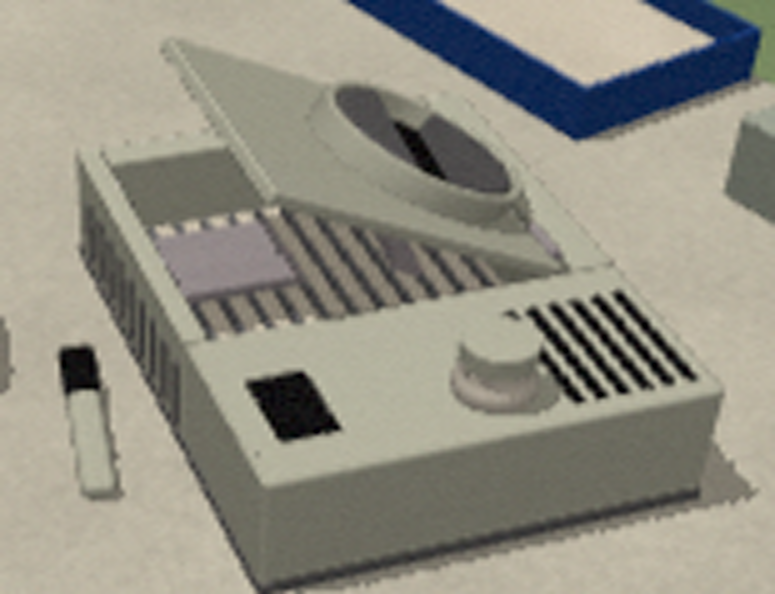

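The top crop shows the housing-top corners at crop (208,78), (126,410), (605,530) and (688,190). The side crop shows them at (720,393), (262,487) and (82,152). I'll fit the pose to these.

```bash
cat >> h.py <<'E'
from scipy.optimize import least_squares
def cl2w(p,X):
    c,s=np.cos(p[2]),np.sin(p[2]); return np.array([p[0]+c*X[0]-s*X[1],p[1]+s*X[0]+c*X[1],X[2]])
def hp(a,d,y,n): # hatch point: d from hinge along plate, y, n above top face (cleaner frame); hinge at x=+xh
    return np.array([XH-d*np.cos(a)+n*np.sin(a)*1, y, 95+d*np.sin(a)+n*np.cos(a)])
XH=95.
E
python3 - <<'E'
from h import *
T=lambda u,v:(210+u/5.5-.4,140+v/5.4-.4); S=lambda u,v:(205+u/5-.4,155+v/4.1-.4)
obs=[('top',T(208,78),(118,110,95)),('top',T(126,410),(-118,110,95)),('top',T(605,533),(-118,-207,95)),('top',T(688,188),(118,-207,95)),
('side',S(720,393),(118,-207,95)),('side',S(262,487),(-118,-207,95)),('side',S(82,152),(-118,110,95)),('side',S(262,588),(-118,-207,0))]
def r(p,cams=('top','side')): return np.concatenate([proj(c,cl2w(p,X))-q for c,q,X in obs if c in cams])
for cams in (('top',),('side',),('top','side')):
    s=least_squares(r,[515,-70,-.2],args=(cams,)); print(cams,s.x.round(2),np.degrees(s.x[2]).round(2),s.fun.round(1))
p=s.x
print('hinge',cl2w(p,(95,0,95)))
# hatch angle from front edge corners & network points
o2=[('top',T(175,358),(190,86,0)),('side',S(168,42),(190,86,0)),('side',S(275,198),(190,-86,0)),('top',T(455,420),(190,-86,0)),
('top',(268.7,202.9),(162,0,0)),('side',(258.6,184.7),(162,0,0)),('top',(275.5,180.9),(65,0,4)),('side',(288.3,192.2),(65,0,4))]
def r2(a): return np.concatenate([proj(c,cl2w(p,hp(a[0],*X)))-q for c,q,X in o2])
s=least_squares(r2,[.5]); print('hatch',s.x,s.fun.round(1)); a=s.x[0]
for n,X in (('front',(162,0,0)),('latchtop',(65,0,20)),('edge',(190,0,0))): print(n,cl2w(p,hp(a,*X)).round(1),'shut',cl2w(p,hp(0,*X)).round(1))
# slot angle
e=[onz('top',T(275,190),170),onz('top',T(435,248),170)]
# project onto plane: solve d for each
for t in ((T(275,190)),(T(435,248))):
    f=least_squares(lambda v:proj('top',cl2w(p,hp(a,v[0],v[1],20)))-t,[65,0]).x; print('slot end d,y',f)
E
```

```text
('top',) [ 5.2387e+02 -6.6790e+01 -2.7000e-01] -15.52 [ 0.3 -1.9 -1.2  1.8  0.4  0.9  0.6 -0.8]
('side',) [ 5.2589e+02 -6.6900e+01 -2.8000e-01] -16.26 [ 1.8 -0.8 -0.2 -0.8 -0.5 -1.  -1.1  1.6]
('top', 'side') [ 5.2472e+02 -6.6610e+01 -2.8000e-01] -15.89 [ 0.5 -2.3 -1.4  1.3  0.1  1.   0.6 -0.6  1.7 -1.  -0.  -0.5 -1.1 -0.8
 -1.   1.9]
hinge [616.0942108 -92.6196412  95.       ]
hatch [0.5170822] [-1.1 -2.4  0.3 -0.1  0.6  0.5 -0.7 -0.9 -1.1  0.1 -0.9  0.9 -2.2 -1.5
 -0.4  1.1]
front [480.7 -54.1 175.1] shut [460.3 -48.3  95. ]
latchtop [571.3 -79.9 144.5] shut [553.6 -74.8 115. ]
edge [457.2 -47.4 188.9] shut [433.4 -40.6  95. ]
slot end d,y [72.44196802 48.97762707]
slot end d,y [ 86.23207087 -54.57033494]
```

```bash
cat > ov.py <<'E'
import sys,cv2
from h import *
from workcell import vision
def ov(p,a,la,tag):
    segs=[]
    for z in (95,0):
        q=[(118,110,z),(-118,110,z),(-118,-207,z),(118,-207,z)]
        segs+=[(q[i],q[(i+1)%4]) for i in range(4)]
    h=[hp(a,0,86,0),hp(a,190,86,0),hp(a,190,-86,0),hp(a,0,-86,0)]
    segs+=[(h[i],h[(i+1)%4]) for i in range(4)]
    ci=[hp(a,65+62*np.cos(t),62*np.sin(t),20) for t in np.linspace(0,6.283,33)]
    segs+=list(zip(ci[:-1],ci[1:]))
    # slot: at la=0 along +y ; clockwise turn: +y toward +x(rear)
    u=np.array([-np.sin(la),np.cos(la)])  # (d,y)
    for w in (-20,20):
        n=np.array([u[1],-u[0]])*w
        segs.append((hp(a,65+50*u[0]+n[0],50*u[1]+n[1],20),hp(a,65-50*u[0]+n[0],-50*u[1]+n[1],20)))
    for c,(x0,y0,x1,y1,fx) in {'top':(210,140,350,250,5.4),'side':(205,155,360,300,4.1)}.items():
        im=vision.grab_frame(c)['img'][:,:,::-1][y0:y1,x0:x1]
        im=cv2.resize(im,None,fx=fx,fy=fx,interpolation=cv2.INTER_CUBIC)
        for A,B in segs:
            A,B=[tuple(int(v) for v in ((proj(c,cl2w(p,X))-[x0,y0]+.5)*fx)) for X in (A,B)]
            cv2.line(im,A,B,(0,0,255),1,cv2.LINE_AA)
        cv2.imwrite(f'pics/{tag}_{c}.png',im)
E
python3 -c "
from ov import *
ov([524.7,-66.6,np.radians(-15.5)],.517,.15,'o1')"
```

```text
(no output)
```

View pics/o1_top.png

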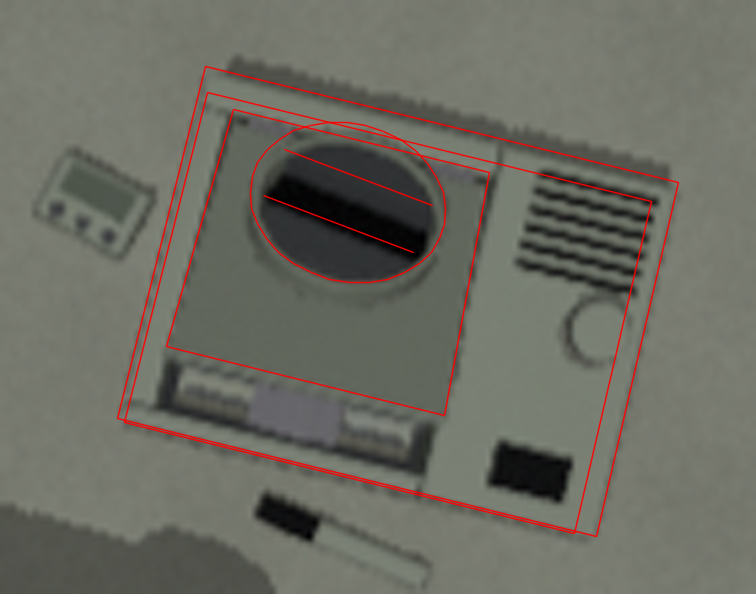

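View pics/o1_side.png

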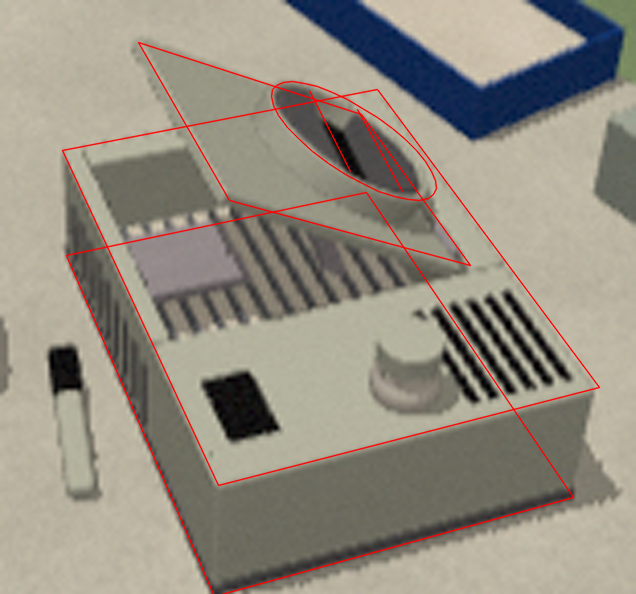

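The overlay agrees to about 1–2 px: hatch angle about 0.52, hatch front at about (480,-54,176). Next I'll close the fingers and move above it.

```bash
python3 -m creep '1 -2.4 0.6 0 0 0 1;1 -2.4 0.6 0 0 0 1;1 -2.4 0.6 0 0 0 1;1 -2.4 0.6 0 0 0 1;1 -2.4 0 0 0 0 1;1 -2.4 0 0 0 0 1;1 -2.4 0 0 0 0 1;1 -2.4 0 0 0 0 1;1 -2.4 0 0 0 0 1;1 -2.4 0 0 0 0 1;1 -2.4 0 0 0 0 1;1 -2.4 0 0 0 0 1' 10
```

```text
time_s: 2.1
ee_pos: [370.1, 222.5, 239.0]
ee_rot: [179.9, -0.3, 65.0]
force: [0.1, 0.1, -0.1]
gripper_width: 14.1
```

```bash
python3 -m creep '0.9 -2.4 0 0 0 0 1;0.9 -2.4 0 0 0 0 1;0.9 -2.4 0 0 0 0 1;0.9 -2.4 0 0 0 0 1;0.9 -2.4 0 0 0 0 1;0.9 -2.4 0 0 0 0 1;0.9 -2.4 0 0 0 0 1;0.9 -2.4 0 0 0 0 1;0.9 -2.4 0 0 0 0 1;0.9 -2.4 0 0 0 0 1;0.9 -2.4 0 0 0 0 1;0 0 0 0 0 0 1'
```

```text
time_s: 3.1
ee_pos: [473.7, -59.4, 241.3]
ee_rot: [179.5, -0.4, 64.7]
force: [-0.9, -0.3, -0.6]
gripper_width: 0.7
```

```bash
python3 -m creep '0 0 -1.5 0 0 0 1;0 0.2 -1.5 0 0 0 1;0 0.2 -1 0 0 0 1;0 0 -0.5 0 0 0 1;0 0 0 0 0 0 1'; python3 - <<'E'
from workcell import monitor,vision
import cv2
print(monitor.state()['ee_pos'])
f=vision.grab_frame("side")["img"][:,:,::-1]
cv2.imwrite("pics/s2.png",cv2.resize(f[100:300,180:380],None,fx=3,fy=3,interpolation=cv2.INTER_CUBIC))
E
```

```text
time_s: 3.52
ee_pos: [474.1, -56.1, 195.6]
ee_rot: [179.4, -0.5, 64.5]
force: [-0.1, -0.3, -0.1]
gripper_width: 0.7
[474.08485376 -56.13521696 195.55093554]
```

View pics/s2.png

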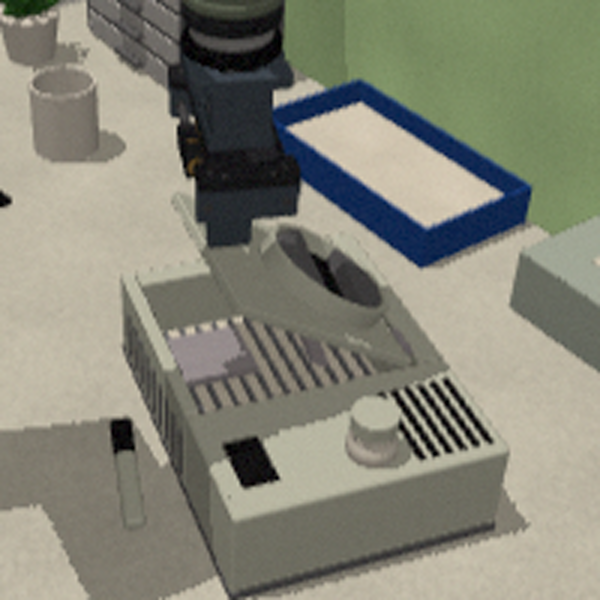

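The fingertips, at crop (230,240), sit just above the bare front part of the plate, ahead of the collar. Pushing down now.

```bash
python3 -m creep '0 0 -0.8 0 0 0 1;0 0 -0.8 0 0 0 1;0 0 -0.8 0 0 0 1;-0.2 0.1 -0.8 0 0 0 1;-0.2 0.1 -0.8 0 0 0 1;-0.2 0.1 -0.8 0 0 0 1'
```

```text
time_s: 4.07
ee_pos: [470.7, -53.0, 148.5]
ee_rot: [178.9, -0.7, 64.5]
force: [-0.3, -1.7, 2.8]
gripper_width: 0.4
```

```bash
python3 -m creep '-0.15 0.05 -0.8 0 0 0 1;-0.15 0.05 -0.8 0 0 0 1;-0.15 0.05 -0.8 0 0 0 1;-0.1 0 -0.8 0 0 0 1;-0.1 0 -0.6 0 0 0 1;-0.1 0 -0.5 0 0 0 1'; python3 -m creep '0 0 -0.3 0 0 0 1;0 0 -0.3 0 0 0 1;0 0 -0.2 0 0 0 1'
```

```text
time_s: 4.57
ee_pos: [462.2, -50.9, 99.7]
ee_rot: [178.8, -0.7, 64.5]
force: [2.3, 0.6, 2.3]
gripper_width: 0.4
time_s: 4.82
ee_pos: [462.0, -50.9, 95.2]
ee_rot: [178.9, -0.7, 64.5]
force: [-7.0, 1.3, 22.6]
gripper_width: 0.5
```

```bash
python3 -m creep '0 0 -0.1 0 0 0 1;0 0 0 0 0 0 1'; python3 -m creep '0 0 1 0 0 0 1;0 0 2 0 0 0 1;-0.5 0.5 3 0 0 0 1;-2 2 3 0 0 0 1;-3.5 2 1 0 0 0 1;-3.5 2 1 0 0 0 1;-3.5 1 0 0 0 0 1;-3.5 1 0 0 0 0 1;0 0 0 0 0 0 0.2'; python3 - <<'E'
from ov import *
from workcell import models,monitor
print(monitor.state()['ee_pos'],monitor.state()['ee_rot'])
ov([524.7,-66.6,np.radians(-15.5)],0,.15,'o2')
for c in ('top','side'):
    for q in ("hinge_mid","hatch_front","latch_top","slot_centre"): print(c,q,[(r["at"],round(r["confidence"],2)) for r in models.mark_of(c,q)[:1]])
E
```

```text
time_s: 4.98
ee_pos: [461.9, -50.9, 95.9]
ee_rot: [178.9, -0.7, 64.5]
force: [0.3, 0.0, -0.2]
gripper_width: 0.5
time_s: 5.73
ee_pos: [289.5, 36.1, 206.1]
ee_rot: [179.3, -0.7, 64.3]
force: [-0.6, -0.4, -0.4]
gripper_width: 4.7
[289.4844385   36.13455443 206.08000152] [179.27106224  -0.68953824  64.26045143]
top hinge_mid [([273.5, 169.4], 0.81)]
top hatch_front [([263.4, 213.4], 0.95)]
top latch_top []
top slot_centre [([271.2, 185.2], 0.57)]
side hinge_mid [([300.4, 197.3], 0.67)]
side hatch_front [([247.8, 211.4], 0.62)]
side latch_top [([279.6, 196.9], 0.65)]
side slot_centre [([285.0, 207.2], 0.91)]
```

View pics/o2_top.png

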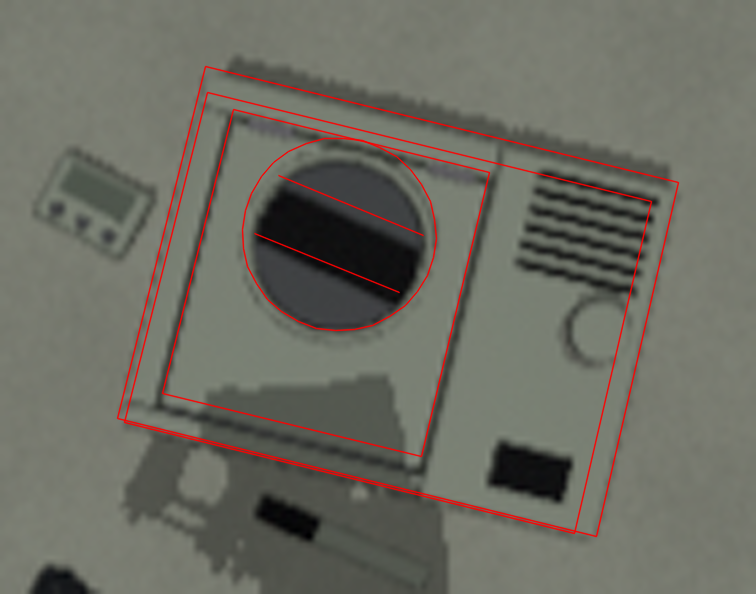

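View pics/o2_side.png

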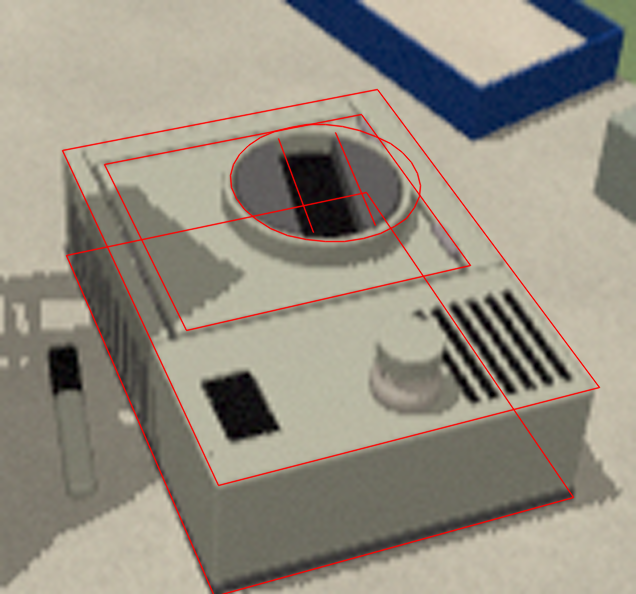

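The hatch is flush. The disc centre is at top crop (339,245) and side crop (317,188), and the slot edges slope about 26° in the image. Now to compute the axis position and slot direction.

```bash
python3 - <<'E'
from h import *
T=lambda u,v:np.array((210+u/5.4-.5,140+v/5.4-.5)); S=lambda u,v:np.array((205+u/4.1-.5,155+v/4.1-.5))
print('disc top',onz('top',T(338.5,245),115),'side',onz('side',S(317,188),115),tri(T(338.5,245),S(317,188)))
print('net slot',onz('top',(271.2,185.2),99),onz('side',(285,207.2),99))
for A,B in (((288,182),(420,247)),((255,232),(398,303))):
    d=onz('top',T(*A),107)-onz('top',T(*B),107); print(np.degrees(np.arctan2(d[1],d[0])))
# black stripe parallelogram centre at floor
print(onz('top',(T(288,182)+T(420,247)+T(255,232)+T(398,303))/4,103))
from workcell import vision
import cv2
im=vision.grab_frame('top')['img']; g=im.max(axis=2)
m=(g<32).astype(np.uint8); m[:165]=0;m[205:]=0;m[:,:252]=0;m[:,295:]=0
n,l,st,ce=cv2.connectedComponentsWithStats(m); i=1+st[1:,4].argmax(); print(st[i],ce[i]); r=cv2.minAreaRect(np.argwhere(l==i)[:,::-1].astype(np.float32)); print(r, onz('top',ce[i],99))
E
```

```text
disc top [546.58314759 -73.92802589 115.        ] side [544.32564288 -77.73425025 115.        ] [547.11174377 -74.20466277 111.42587534]
net slot [547.22176066 -71.2181827   99.        ] [546.5552995  -90.28500385  99.        ]
61.99366365308143
61.840601223280416
[550.41418172 -75.71225297 103.        ]
[258 175  29  21 308] [272.22727273 185.20454545]
((272.3511962890625, 185.23902893066406), (29.613445281982422, 10.476454734802246), 24.775142669677734) [547.10477313 -74.80161628  99.        ]
```

```bash
python3 -m creep '2.5 -1.1 0 0 0 0 0;2.5 -1.1 0 0 0 0 0;2.5 -1.1 0 0 0 0 0;2.5 -1.1 0 0 0 0 0;2.5 -1.1 0 0 0 0 0;2.5 -1.1 0 0 0 0 0;2.5 -1.1 -1 0 0 0 0;2.5 -1.1 -1 0 0 0 0;2.5 -1.1 -1 0 0 0 0;2.5 -1.1 -1 0 0 0 0;0.9 -0.3 -0.5 0 0 0 0;0 0 0 0 0 0 0'; cat > tilt.py <<'E'
import numpy as np
from scipy.spatial.transform import Rotation as R
from workcell import monitor
s=monitor.state(); M=R.from_euler('xyz',s['ee_rot'],degrees=True).as_matrix()
print('corr rad',np.cross(M[:,2],[0,0,-1]).round(4),'yaw',np.degrees(np.arctan2(M[1,0],M[0,0])).round(2),'pos',s['ee_pos'].round(1),'need cm',((np.array([546.5,-75,103])-s['ee_pos'])/10).round(2),'F',s['force'].round(1),'T',s['torque'].round(2),'q6',s['qpos'][5].round(1),'w',round(s['gripper_width'],1))
E
python3 tilt.py
```

```text
time_s: 7.28
ee_pos: [568.7, -86.5, 155.3]
ee_rot: [179.3, -0.7, 64.0]
force: [0.5, 0.4, 0.7]
gripper_width: 45.5
corr rad [-0.0061  0.017   0.    ] yaw 63.98 pos [568.7 -86.5 155.3] need cm [-2.22  1.15 -5.23] F [0.5 0.4 0.7] T [-0.02  0.09  0.02] q6 -74.3 w 45.5
```

```bash
python3 -m creep '-1.1 0.6 -0.5 -0.006 0.017 -0.02 0;-1.1 0.55 -0.5 0 0 0 0;0 0 0 0 0 0 0;0 0 0 0 0 0 0'; python3 tilt.py
```

```text
time_s: 7.62
ee_pos: [543.6, -74.1, 144.4]
ee_rot: [-179.7, 0.1, 62.7]
force: [0.3, -0.4, -0.3]
gripper_width: 45.6
corr rad [-0.0008 -0.0055 -0.    ] yaw 62.72 pos [543.6 -74.1 144.4] need cm [ 0.29 -0.09 -4.14] F [ 0.3 -0.4 -0.3] T [-0.01  0.05  0.01] q6 -71.7 w 45.6
```

```bash
python3 -m creep '0.3 -0.1 -0.8 0 0 0 0;0 0 -0.8 0 0 0 0;0 0 0 0 0 0 0'; python3 - <<'E'
import tilt
from workcell import vision
import cv2
for c,(x0,y0,x1,y1) in {'side':(215,120,345,245),'top':(220,140,330,230)}.items():
    f=vision.grab_frame(c)["img"][:,:,::-1]
    cv2.imwrite(f"pics/{c}3.png",cv2.resize(f[y0:y1,x0:x1],None,fx=4.5,fy=4.5,interpolation=cv2.INTER_CUBIC))
E
```

```text
time_s: 7.87
ee_pos: [547.2, -75.0, 129.2]
ee_rot: [-179.9, 0.0, 62.8]
force: [0.7, -0.4, 0.3]
gripper_width: 45.5
corr rad [-0.0002 -0.0018 -0.    ] yaw 62.77 pos [547.2 -75.  129.2] need cm [-0.07 -0.   -2.62] F [ 0.7 -0.4  0.3] T [0.05 0.01 0.09] q6 -71.8 w 45.5
```

View pics/side3.png

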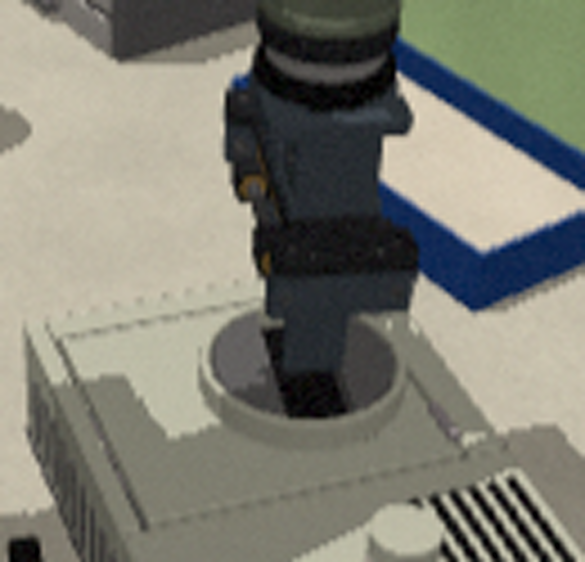

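The fingers line up with the slot, with the near finger at crop (315,340) over the black floor. Lowering.

```bash
python3 -m creep '-0.05 0 -0.6 0 0 0 0;0 0 -0.5 0 0 0 0;0 0 -0.4 0 0 0 0;0 0 0 0 0 0 0'; python3 tilt.py
```

```text
time_s: 8.3
ee_pos: [548.1, -75.5, 114.2]
ee_rot: [179.9, -0.0, 62.7]
force: [-0.7, 0.1, -0.0]
gripper_width: 45.5
corr rad [0.0003 0.0012 0.    ] yaw 62.74 pos [548.1 -75.5 114.2] need cm [-0.16  0.05 -1.12] F [-0.7  0.1 -0. ] T [-0.01  0.    0.03] q6 -71.8 w 45.5
```

```bash
python3 -m creep '-0.15 0.05 -0.4 0 0 0 0;0 0 -0.3 0 0 0 0;0 0 -0.2 0 0 0 0;0 0 0 0 0 0 0'; python3 tilt.py
```

```text
time_s: 8.63
ee_pos: [547.0, -75.2, 104.1]
ee_rot: [179.9, -0.0, 62.7]
force: [0.5, 0.1, 0.2]
gripper_width: 45.5
corr rad [0.0006 0.0021 0.    ] yaw 62.75 pos [547.  -75.2 104.1] need cm [-0.05  0.02 -0.11] F [0.5 0.1 0.2] T [-0.   -0.06 -0.03] q6 -71.7 w 45.5
```

The fingers are in the slot, 11 mm below the rim, with no contact force. Turning clockwise (az negative).

```bash
python3 -m creep '0 0 0 0 0 -0.06 0;0 0 0 0 0 -0.08 0;0 0 0 0 0 -0.08 0;0 0 0 0 0 -0.08 0;0 0 0 0 0 -0.08 0;0 0 0 0 0 0 0'; python3 tilt.py
```

```text
time_s: 9.13
ee_pos: [547.7, -76.3, 104.3]
ee_rot: [179.7, 0.1, 40.1]
force: [-0.5, -0.1, -0.7]
gripper_width: 45.7
corr rad [0.0047 0.0021 0.    ] yaw 40.15 pos [547.7 -76.3 104.3] need cm [-0.12  0.13 -0.13] F [-0.5 -0.1 -0.7] T [-0.05 -0.05 -0.  ] q6 -49.0 w 45.7
```

```bash
python3 -m creep '-0.05 0.08 0 0 0 -0.08 0;0 0.03 0 0 0 -0.08 0;0 0.02 0 0 0 -0.08 0;0 0.02 0 0 0 -0.08 0;0 0.02 0 0 0 -0.08 0;0 0.02 0 0 0 -0.08 0;0 0 0 0 0 -0.08 0;0 0 0 0 0 0 0'; python3 tilt.py
```

```text
time_s: 9.8
ee_pos: [546.9, -75.0, 104.3]
ee_rot: [179.6, 0.2, 7.7]
force: [0.2, -0.3, -0.0]
gripper_width: 45.7
corr rad [ 0.0071 -0.0023  0.    ] yaw 7.74 pos [546.9 -75.  104.3] need cm [-0.04  0.   -0.13] F [ 0.2 -0.3 -0. ] T [-0.07  0.03  0.02] q6 -16.2 w 45.7
```

```bash
python3 -m creep '0 0.02 0 0.007 0 -0.08 0;0 0.02 0 0 0 -0.08 0;0 0.02 0 0 0 -0.08 0;0 0 0 0 0 -0.08 0'; python3 tilt.py;  python3 -m creep '0 0 0 0 0 -0.06 0;0 0 0 0 0 -0.05 0'; python3 tilt.py
```

```text
time_s: 10.13
ee_pos: [546.8, -74.2, 104.4]
ee_rot: [-180.0, 0.1, -10.4]
force: [0.6, 0.7, 0.2]
gripper_width: 45.8
corr rad [-0.001  -0.0025 -0.    ] yaw -10.38 pos [546.8 -74.2 104.4] need cm [-0.03 -0.08 -0.14] F [0.6 0.7 0.2] T [ 0.12 -0.01  0.16] q6 1.4 w 45.8
time_s: 10.3
ee_pos: [546.9, -73.8, 104.4]
ee_rot: [-179.9, 0.1, -16.6]
force: [-0.0, 0.1, -0.3]
gripper_width: 46.1
corr rad [-0.0017 -0.0021 -0.    ] yaw -16.57 pos [546.9 -73.8 104.4] need cm [-0.04 -0.12 -0.14] F [-0.   0.1 -0.3] T [-0.03 -0.01  0.14] q6 7.6 w 46.1
```

Torque is now 0.14–0.16 N m, which is latch friction. I'll continue in small steps until the torque jumps.

```bash
python3 -m creep '0 -0.1 0 0 0 -0.04 0;0 0 0 0 0 -0.04 0'; python3 tilt.py;  python3 -m creep '0 0 0 0 0 -0.04 0;0 0 0 0 0 -0.04 0'; python3 tilt.py
```

```text
time_s: 10.47
ee_pos: [546.9, -73.6, 104.5]
ee_rot: [-179.8, 0.2, -21.0]
force: [-0.3, -0.9, -0.9]
gripper_width: 45.3
corr rad [-0.004  -0.0016 -0.    ] yaw -20.96 pos [546.9 -73.6 104.5] need cm [-0.04 -0.14 -0.15] F [-0.3 -0.9 -0.9] T [-0.22  0.05  0.5 ] q6 11.8 w 45.3
time_s: 10.63
ee_pos: [547.0, -73.6, 104.5]
ee_rot: [-180.0, 0.1, -24.4]
force: [-0.3, 2.5, -0.5]
gripper_width: 46.7
corr rad [-0.0012 -0.0015 -0.    ] yaw -24.41 pos [547.  -73.6 104.5] need cm [-0.05 -0.14 -0.15] F [-0.3  2.5 -0.5] T [ 0.55 -0.05  3.85] q6 15.5 w 46.7
```

The torque jumped to 3.9 N m, so the latch is at its stop. I'll back off inside the slot play and lift out.

```bash
python3 -m creep '0 0 0 0 0 0.06 0;0 0 0 0 0 0.03 0;0 0 0 0 0 0 0'; python3 tilt.py; python3 -m creep '0 0 0.5 0 0 0 0;0 0 1 0 0 0 0;0 0 1.5 0 0 0 0'
```

```text
time_s: 10.88
ee_pos: [546.9, -73.4, 104.5]
ee_rot: [179.9, 0.1, -18.0]
force: [0.1, 0.7, -0.2]
gripper_width: 45.1
corr rad [ 0.0009 -0.002   0.    ] yaw -18.04 pos [546.9 -73.4 104.5] need cm [-0.04 -0.16 -0.15] F [ 0.1  0.7 -0.2] T [-0.06  0.09 -0.04] q6 9.3 w 45.1
time_s: 11.13
ee_pos: [544.7, -73.1, 133.4]
ee_rot: [179.9, 0.5, -17.9]
force: [-0.5, 1.1, -0.2]
gripper_width: 45.5
```

```bash
python3 -m creep '0 0 3 0 0 0 0;0 0 3 0 0 0 0;-3 2 2 0 0 0 0;-3.5 2.5 1 0 0 0 0;-3.5 2.5 0 0 0 0 0;-3.5 2.5 0 0 0 0 0;-3.5 2.5 0 0 0 0 0;-3.5 2.5 0 0 0 0 0;-3.5 2 0 0 0 0 0;0 0 0 0 0 0 0'; python3 - <<'E'
from ov import *
import tilt
ov([517.5,-64.5,np.radians(-15.5)],0,1.571,'o4')
E
```

```text
time_s: 11.97
ee_pos: [304.4, 90.1, 238.4]
ee_rot: [-179.6, -0.6, -18.1]
force: [-0.2, -0.3, -0.8]
gripper_width: 45.9
corr rad [-0.004   0.0123  0.    ] yaw -18.14 pos [304.4  90.1 238.4] need cm [ 24.21 -16.51 -13.54] F [-0.2 -0.3 -0.8] T [-0.13  0.06  0.01] q6 32.5 w 45.9
```

View pics/o4_top.png

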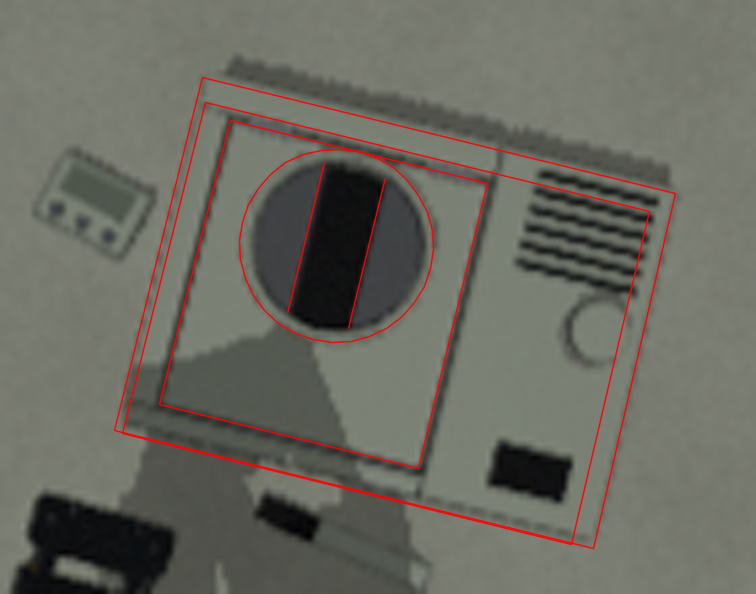

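View pics/o4_side.png

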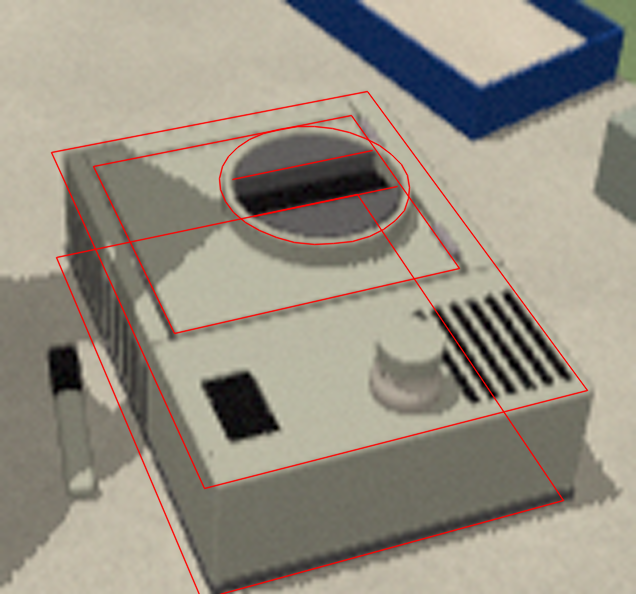

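The slot now runs front to rear, parallel to the hatch sides. The hatch is flush, and the jar, timer and marker haven't moved. I'll make one numeric angle check and then hand in.

```bash
python3 - <<'E'
from h import *
from workcell import vision, job, models
import cv2
im=vision.grab_frame('top')['img']; g=im.max(axis=2)
m=(g<32).astype(np.uint8); m[:165]=0;m[205:]=0;m[:,:252]=0;m[:,295:]=0
n,l,st,ce=cv2.connectedComponentsWithStats(m); i=1+st[1:,4].argmax(); y,x=np.nonzero(l==i)
d=cv2.fitLine(np.c_[x,y].astype(np.float32),cv2.DIST_L2,0,.01,.01).ravel()
a=onz('top',d[2:]-10*d[:2],99);b=onz('top',d[2:]+10*d[:2],99);v=a-b if a[0]>b[0] else b-a
print('slot yaw',np.degrees(np.arctan2(v[1],v[0])),st[i])
T=lambda u,v:np.array((210+u/5.4-.5,140+v/5.4-.5))
for A,B in (((489,185),(423,470)),((230,122),(161,403))):
    v=onz('top',T(*A),95)-onz('top',T(*B),95); print('hatch side yaw',np.degrees(np.arctan2(v[1],v[0])))
for q,p in (('jar',0),('timer',0),('marker',0)): print(q,[(r["at"],round(r["confidence"],2)) for r in models.mark_of('top',q)[:1]])
E
```

```text
slot yaw -15.396714892789783 [264 171  17  30 317]
hatch side yaw -15.085226684373698
hatch side yaw -15.276778023395066
jar [([314.9, 201.2], 0.55)]
timer [([227.6, 177.3], 0.65)]
marker [([131.9, 186.4], 0.58)]
```

```bash
python3 -c "
from workcell import job
print(job.job_done())"
```

```text
the job is handed in; nothing more can be done
None
```

The hatch is shut and its latch is turned clockwise to the stop. I handed the job in at about 12.5 s, well inside the 48 s limit.

- **Hatch:** I pushed it down with the closed fingertips until it bottomed at 95 mm, with about 23 N on the wrist. The pictures then showed it flush with the housing.
- **Latch:** After the hatch was down, I set both fingertips, half open, in the slot and turned the latch about 78°, from its start at roughly 0.2 rad. The torque rose from about 0.15 to 3.9 N m at the stop. I backed off inside the slot's play, lifted out and moved clear.
- **Last checks:** The slot's direction measured -15.4° against -15.1° to -15.3° for the hatch sides, so it runs front to rear to within my measuring error. The jar, timer and marker look unmoved in the pictures. I did not check the items further off (mug, phone, stapler, pen cup) at the end; the arm made no contact on its way.
- **Disagreements:**
    - The final network mark for the marker landed elsewhere on the desk (column 132, row 186), although the picture shows the marker where it was.
    - The jar's mark differed from its first reading by about 4–5 px, although the picture shows it in place.
    - My first fit of the housing put the hatch about 7 mm too far back, so I measured the latch position again before turning it.

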